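# Seat the diya in its keepsake box and tip the lid shut

### The job

Put the orange diya with the tall centre post away in its wooden box: stand it upright in the round brass nest and press it down firmly but gently, past the spring clips, until it is fully home on the seat at the bottom. Then leave it there and push the open lid from behind, gently, only until it is past upright and its own weight takes it; let it swing shut by itself without riding it down or pressing on it, and leave everything else on the table where it is.

Things in the scene. Friction and masses are not known exactly. Their poses are not given: they have to be found in the camera images.
- diya: Glazed orange pedestal diya, loose, about 0.2 kg, 93 mm tall, one solid of revolution. Origin: centre of its underside, z up its axis. Foot tapering from 29 mm diameter at the bottom to 36 mm at 12 mm up, then straight to 40 mm; bowl flaring to 62 mm diameter from 40 to 60 mm, flat on top. Fragile: press it on its seat with less than 25 N.
- post_top (a point): Top of the diya's centre post, 93 mm above its underside on its axis. The post is 16 mm in diameter and rises 33 mm out of the bowl's flat top: take the diya by it, from above.
- box: Dark wooden box, fixed to the table. Outside 160 (its x) x 190 (its y) x 120 mm tall, walls and floor 8 mm; clear inside 144 x 174 mm. Origin: centre of its underside, z up; its +x side carries the hinge, so the open lid stands on that side. In the middle of the box a 90 mm square brass plate, 8 mm thick, has the round nest hole.
- nest_mouth (a point): Centre of the nest hole at the brass plate's upper face, 46 mm above the table. The hole is 39 mm in diameter with a 2 mm chamfer.
- clips (a point): On the nest's axis, 37 mm above the table, level with the two sprung steel clips (at the box's +y and -y) that rub on the foot as it goes in. Pushing past them takes up to about 9 N, less once the straight part of the foot is in; it differs each time.
- seat_low (a point): On the nest's axis, 11.5 mm above the table: lowest setting of the seat. The seat is set by hand: the top of its cork pad lies anywhere from 11.5 to 23 mm above the table and must be felt by the steadily rising resistance. The diya is home once it has been pressed on the pad with over 10 N (never over 25 N) for at least 0.1 s; a total push of 16 to 20 N, clips included, does it.
- pad (a joint): How far the seat's stiffly sprung cork pad (27 mm in diameter) has been pushed down from its set height, in m, negative: 0 free, 8 N per mm: -0.00125 at 10 N, -0.0031 at 25 N. It springs back when the diya is let go, lifting it a little. It does not tell where the seat is set.
- hinge (a point): Middle of the lid's hinge line, on the box's upper rim at its +x side, 120 mm above the table. The hinge line runs along the box's y.
- lid (a joint): Lid angle in rad: 0 shut flat on the rim, 1.571 upright, 2.0 leaning back on its stop. It starts a little past 1.571, leaning away from the box, held by a stiff hinge (friction about 0.09 N m). Pushed over it stays where left until its weight beats the friction, at about 1.3 to 0.9 rad (differs each time), then falls shut by itself in 1 to 5 s on a damped hinge.
- lid_back (a point): Middle of the lid's outer face (its upper face when shut; when open the face away from the box's inside, the one to push). The lid is 160 mm from hinge to free edge, 190 mm wide, 10 mm thick, 0.2 to 0.4 kg. Push it with no more than 10 N, swing it no faster than 4 rad/s, and do not touch it any more once it is below 0.70 rad.
- lid_edge (a point): Middle of the lid's free edge on its outer face, 160 mm from the hinge line along the lid.
- plain_diya: Bystander: low orange bowl diya, 72 mm across, 28 mm tall, no post; origin centre of underside.
- tealight: Bystander: clear glass tealight holder, 58 mm across, 50 mm tall; origin centre of underside.
- bowl: Bystander: white ceramic bowl, 110 mm across, 50 mm tall; origin centre of underside.
- spray: Bystander: green spray bottle with lever trigger, 72 mm across, 200 mm tall; origin centre of underside.
- stand: Bystander: three-tier stainless steel diya stand, 200 mm across, 306 mm tall; origin centre of underside.
- matches: Bystander: cardboard matchbox 55 x 36 x 16 mm; origin centre of underside.

How it is judged (in metres and radians):
On the way, in this order (a step that is already met when the one before it is completed fails the run):
1. the diya stands upright in the nest and is pressed home on the seat pad with more than 10 N (horizontal distance between diya and nest_mouth below 0.004 m and angle between diya's own z axis and vertical below 0.06 rad and z of diya in the frame of box below 0.0255 m and contact force between diya and pad above 10 N), for 0.1 s.
2. the diya is let go, still in the nest, the lid still open (horizontal distance between diya and nest_mouth below 0.004 m and angle between diya's own z axis and vertical below 0.06 rad and z of diya in the frame of box below 0.0255 m and contact force between the fingers and diya below 0.1 N and distance between the grasp point and diya above 0.15 m and value of joint lid above 1.45 rad), for 0.1 s.
3. the lid has been pushed past upright (value of joint lid below 1.4 rad), for 0.02 s.
At the end, for the whole second after the job is handed in: The diya stands upright in the nest (within 4 mm of its axis and 0.06 rad of vertical, underside no more than 25.5 mm above the table), at rest, and the lid is shut (angle below 0.03 rad) and still (horizontal distance between diya and nest_mouth below 0.004 m and angle between diya's own z axis and vertical below 0.06 rad and z of diya in the frame of box below 0.0255 m and value of joint lid below 0.03 rad and velocity of joint lid between -0.05 and 0.05 rad/s and linear speed of diya below 0.02 m/s); the robot touches nothing.
It fails at once if more than 25 N between the diya and the seat pad (contact force between diya and pad above 25 N).
It fails at once if the robot pushes the lid with more than 10 N (contact force between any of the fingers, the arm and lid above 10 N).
It fails at once if the robot touches the lid once it is below 0.70 rad (riding it down or pressing it) (value of joint lid below 0.7 rad and contact force between any of the fingers, the arm and lid above 0.3 N).
It fails at once if the lid is flung (faster than 4 rad/s) (velocity of joint lid below -4 rad/s).
It fails at once if a bystander is moved by more than 20 mm (distance of any of plain_diya, tealight, bowl, spray, stand, matches from where it was at the start of the episode above 0.02 m).
It also fails if it takes over 72 s, if anything falls off the work surface, if the arm or the gripper's body presses on something with over 40 N, if the wrist force passes 120 N, or if a joint passes its speed limit or range.

### The arm

A 6-joint arm with a two-finger parallel gripper is mounted at the origin on the work surface. World frame = base frame: x ahead of the robot, y to its left, z up, the work surface at z = 0. Lengths are in mm, angles in rad, forces in N, time in s.
With the tool pointing down it reaches from about 300 to 775 mm from the base axis. Payload 14.6 kg.
Tool frame: the origin (TCP) lies midway between the tips of the shut fingers; the grasp point (between the pads) lies behind it (manip.grip_depth is the z of the grasp point in the tool frame, in mm); z points along the fingers, y is the line along which they close (so a half turn about z gives the same grasp; the last joint's range is limited). The gripper opens to 94 mm and grips with 3 to 60 N. Pads are 16 mm wide; open, the fingers measure 119 mm over their backs; the gripper's body (75 mm by 177 mm) begins 78 mm behind the grasp point.
Start: joints at [1.079, 0.3, 1.521, -0, 1.321, -0.067], TCP at [226.672, 501.108, 205.446] pointing down, gripper open.
Joint ranges: [-3.03, 3.03], [-0.79, 2.21], [0.23, 2.52], [-1.04, 4.18], [0, 3.07], [-2.55, 2.55]. Speed limits (rad/s): [2.22, 2.22, 2.57, 3.14, 3.14, 3.14].

### API

Orientations are given as [roll, pitch, yaw] about the fixed x, y, z axes, in that order (R = Rz(yaw) Ry(pitch) Rx(roll)).
In Python, from cell import manip gives the robot as it stands.
- The arm moves only by the shell command python3 nudge.py FILE [OPENING] [FORCE], which reads ROWS from the file FILE. ROWS is one flat JSON list of numbers that holds 1 to 5 rows one after another, with no inner brackets; each row has 6 numbers: dx, dy, dz in units of 100 mm, then a rotation vector rx, ry, rz in units of 0.05 rad; each row is the pose to reach, as a shift and turn from the pose commanded when the command began, along the tool's axes at that moment; what a row does not reach only later rows make up. A row lasts 1/10 s, in which the tool goes at most 50 mm and 0.15 rad, less where a joint would pass 70% of its speed; a pose out of reach is approached as far as the arm can. OPENING is the finger opening in mm, set as the command begins (- or left out keeps the last). The fingers move at their own pace and stop on an object; FORCE is the grip in N (left out, the last holds). Time passes only in rows, so rows that do not move let the fingers close. It prints the time, the measured TCP pose, the force, the opening and the grip force at its end. Input that does not fit is refused with a message, and nothing moves.
- manip.read_state(): the state, without advancing time (a new reading comes with each control period).
- manip.camera(name): name is "scene" or "top" or "wrist"; returns (picture, depth): 384x512x3 uint8, red, green, blue; 384x512 float32, mm along the optical axis (not along the pixel's ray), 0 where there is no reading.
- manip.camera_info(name): a dict with "K" (3x3 intrinsics, pixels), "rvec" (rotation vector, rad) and "tvec" (3), from world to camera coordinates, as OpenCV has them; the wrist camera has in their place "mount" (4x4, takes a point from camera to tool coordinates, whose origin is the TCP and whose axes are the flange's). Camera axes: x right, y down, z forward; pixel columns grow to the right and rows downward; lengths in mm; the calibration is good to about 2 mm. A picture is of the moment at which its call begins: read the wrist's pose just before it. camera_info takes no time and is no camera call.
- manip.sign_off(): hands the job in; it is judged then, once.
The state is a dict: "clock": time; "joints": joint angles; "qd": joint speeds; "effort": joint torques, N m; "eef_pos": TCP position; "eef_rot": TCP orientation; "wrist_force": force on the tool from outside, world axes, zero at the start; "moment": the same for the moment, N m; "finger_gap": finger opening in mm; "finger_force": force on a finger pad.
Only numpy, scipy, OpenCV 4.12 (cv2) and the standard library are available. Lean on these libraries where they do the work, as an engineer would, in place of code of your own. Each camera call takes 0.05 s, during which the arm holds its last target. There are 200 camera calls.

## Working session

There is one attempt and no reset: what is moved stays moved. The work goes in short steps, Python scripts to look and compute and a shell command to move; the robot and the scene stay as the last step left them, time stands still between calls to the robot, and variables do not carry over. Pictures are saved under pics/ and viewed, at most 10 in all, crops included, and the job is handed in when it is done.

```bash
ls; mkdir -p pics
cat > h.py <<'E'
import numpy as np, cv2
from cell import manip
from scipy.spatial.transform import Rotation as R
def cloud(name):
    pic,d=manip.camera(name); i=manip.camera_info(name); K=np.array(i["K"])
    v,u=np.mgrid[:d.shape[0],:d.shape[1]]
    c=np.stack([(u-K[0,2])/K[0,0]*d,(v-K[1,2])/K[1,1]*d,d],-1)
    if "mount" in i: raise SystemExit
    Rm=cv2.Rodrigues(np.array(i["rvec"],float))[0]; t=np.array(i["tvec"],float).ravel()
    return pic,d,(c-t)@Rm
def save(n,p): cv2.imwrite("pics/"+n,cv2.cvtColor(p,cv2.COLOR_RGB2BGR))
E
python3 - <<'E'
from h import *
for n in("scene","top"):
    p,d,c=cloud(n); save(n+"0.png",p); np.savez(n+".npz",p=p,d=d,c=c)
    print(manip.camera_info(n))
print(manip.read_state(), manip.grip_depth, manip.camera_info("wrist"))
E
```

```text
cell.py
nudge.py
pics
{'K': array([[410.76027613,   0.        , 251.14644536],
       [  0.        , 410.76027613, 187.93043515],
       [  0.        ,   0.        ,   1.        ]]), 'rvec': array([ 2.31422488,  0.89285152, -0.29311157]), 'tvec': array([-455.90084103, -280.5347736 , 1458.87357245])}
{'K': array([[497.13744898,   0.        , 256.51406601],
       [  0.        , 497.13744898, 190.06485694],
       [  0.        ,   0.        ,   1.        ]]), 'rvec': array([ 2.17246003, -2.17525987,  0.11995796]), 'tvec': array([ -25.65476857,  626.70162334, 1587.28084619])}
{'clock': 0.1, 'joints': array([ 1.07941238e+00,  3.00405227e-01,  1.52153035e+00,  1.09005120e-05,
        1.32070284e+00, -6.66100236e-02]), 'qd': array([ 0.00142309, -0.00308407, -0.00217715, -0.00065255,  0.0004834 ,
       -0.00013866]), 'effort': array([ 1.75564976e-03, -5.32648301e+01, -3.53274643e+01,  7.09791784e-02,
        2.36307346e-02, -1.20050831e-04]), 'eef_pos': array([226.55409752, 500.90699784, 204.94392396]), 'eef_rot': array([-3.14054991e+00, -8.01420187e-05,  2.71681599e+00]), 'wrist_force': array([ 0.41144945, -0.24365929, -0.68313738]), 'moment': array([ 0.01948425, -0.01576832, -0.04212464]), 'finger_force': 0.0, 'finger_gap': 93.88349080479327} -18.8 {'K': array([[267.34067608,   0.        , 253.86432672],
       [  0.        , 267.34067608, 193.89470176],
       [  0.        ,   0.        ,   1.        ]]), 'mount': array([[-1.68993356e-04, -9.69945654e-01, -2.43321596e-01,
         6.96253894e+01],
       [ 9.99999922e-01, -2.50741330e-04,  3.04996028e-04,
         1.51418711e-01],
       [-3.56840352e-04, -2.43321526e-01,  9.69945621e-01,
        -1.78569012e+02],
       [ 0.00000000e+00,  0.00000000e+00,  0.00000000e+00,
         1.00000000e+00]])}
```

View pics/scene0.png

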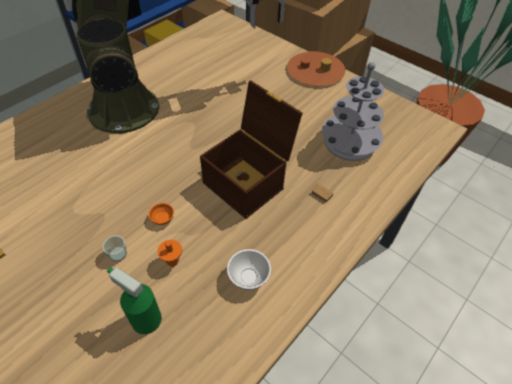

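View pics/top0.png

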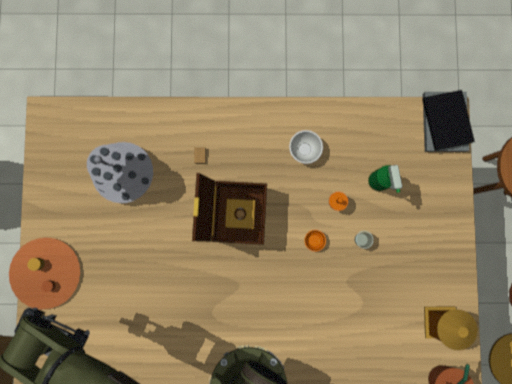

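The scene picture shows the post diya at (170,250) and the box at (245,170), lid leaning back. In the top picture the diya is at (339,202), the nest at (240,213), and the lid edge-on along column 200, so the hinge is on the world +y side.

Run:
```python
from h import *
for n in("scene","top"):
    f=np.load(n+".npz"); p,d,c=f["p"],f["d"],f["c"]
    hsv=cv2.cvtColor(p,cv2.COLOR_RGB2HSV)
    m=(hsv[...,0]<14)&(hsv[...,1]>190)&(hsv[...,2]>150)&(d>0)&(c[...,2]<130)&(c[...,2]>3)&(c[...,0]>300)&(c[...,1]<150)&(c[...,1]>-500)
    k,l,s,ce=cv2.connectedComponentsWithStats(m.astype(np.uint8))
    for j in range(1,k):
        if s[j,4]>30:
            q=c[l==j]; print(n,s[j],q.min(0).round(),q.max(0).round()); 
            t=q[q[:,2]>80]; 
            if len(t): print(" post",t.mean(0),len(t))
            b=q[(q[:,2]>56)&(q[:,2]<64)]
            if len(b): print(" bowltop",(b.min(0)+b.max(0))/2,b.max(0)-b.min(0))
f=np.load("top.npz");p,d,c=f["p"],f["d"],f["c"]
for r in(190,213,235):
    print(r,[ (u,*c[r,u].round().astype(int)) for u in range(190,272,3)])
big=cv2.resize(p[165:255,180:280],None,fx=7,fy=6.5,interpolation=cv2.INTER_CUBIC); save("boxcrop.png",cv2.resize(p[165:255,180:280],(800,600*0+720))[:600] if 0 else cv2.resize(p[170:250,185:275],(675,600),interpolation=cv2.INTER_CUBIC))
```

```text
scene [149 206  23  18 243] [ 432. -248.    3.] [ 500. -193.   31.]
scene [158 240  24  21 311] [ 562. -316.   53.] [ 621. -258.   95.]
 post [ 590.83331541 -285.42185775   91.55539704] 29
 bowltop [ 591.04643052 -287.2101554    59.8147603 ] [58.95069266 57.42697769  7.36479552]
190 [(190, np.int64(630), np.int64(194), np.int64(3)), (193, np.int64(630), np.int64(184), np.int64(3)), (196, np.int64(603), np.int64(143), np.int64(273)), (199, np.int64(602), np.int64(135), np.int64(274)), (202, np.int64(606), np.int64(130), np.int64(238)), (205, np.int64(609), np.int64(124), np.int64(209)), (208, np.int64(612), np.int64(118), np.int64(181)), (211, np.int64(615), np.int64(112), np.int64(154)), (214, np.int64(618), np.int64(105), np.int64(121)), (217, np.int64(618), np.int64(96), np.int64(123)), (220, np.int64(629), np.int64(94), np.int64(14)), (223, np.int64(630), np.int64(84), np.int64(4)), (226, np.int64(629), np.int64(74), np.int64(11)), (229, np.int64(630), np.int64(64), np.int64(2)), (232, np.int64(629), np.int64(54), np.int64(8)), (235, np.int64(630), np.int64(44), np.int64(6)), (238
[... 2744 characters left out ...]
32, np.int64(481), np.int64(54), np.int64(7)), (235, np.int64(481), np.int64(44), np.int64(9)), (238, np.int64(481), np.int64(34), np.int64(10)), (241, np.int64(481), np.int64(24), np.int64(8)), (244, np.int64(481), np.int64(14), np.int64(13)), (247, np.int64(481), np.int64(5), np.int64(13)), (250, np.int64(481), np.int64(-5), np.int64(4)), (253, np.int64(481), np.int64(-15), np.int64(10)), (256, np.int64(463), np.int64(-11), np.int64(1643)), (259, np.int64(481), np.int64(-35), np.int64(2)), (262, np.int64(480), np.int64(-42), np.int64(119)), (265, np.int64(481), np.int64(-54), np.int64(-2)), (268, np.int64(481), np.int64(-64), np.int64(-5)), (271, np.int64(481), np.int64(-74), np.int64(2))]
```

View pics/boxcrop.png

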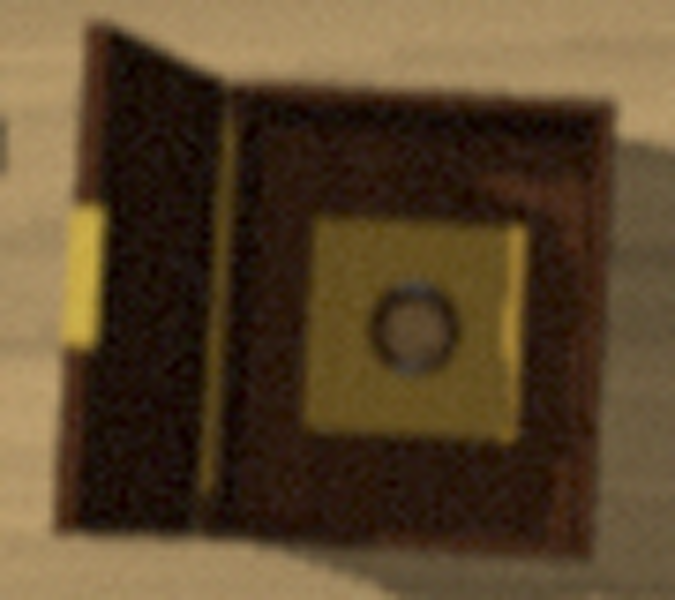

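```bash
cat >> h.py <<'E'
def ray(name,u,v,z,st=None):
    "pixel -> world point on plane z"
    i=manip.camera_info(name); K=np.array(i["K"]); r=np.linalg.inv(K)@[u,v,1.]
    if "mount" in i:
        st=st or manip.read_state(); M=np.array(i["mount"]); T=R.from_euler("xyz",st["eef_rot"]).as_matrix()
        o=T@M[:3,3]+st["eef_pos"]; r=T@M[:3,:3]@r
    else:
        Rm=cv2.Rodrigues(np.array(i["rvec"],float))[0]; o=-Rm.T@np.array(i["tvec"],float).ravel(); r=Rm.T@r
    return o+r*(z-o[2])/r[2]
def go(p,yaw):
    "shift+turn in tool axes to reach TCP p, tool down, yaw"
    st=manip.read_state(); A=R.from_euler("xyz",st["eef_rot"]); B=R.from_euler("xyz",[np.pi,0,yaw])
    print("d",A.inv().apply(np.array(p)-st["eef_pos"]).round(1),"rot",(A.inv()*B).as_rotvec().round(3),"axes\n",A.as_matrix().round(3))
E
python3 - <<'E'
from h import *
c=lambda x,y:(185+x/7.5-.5,170+y/7.5-.5)
print("nest",ray("top",*c(414,329),46))
for q in((232,88),(612,103),(588,552),(200,535)): print("rim",ray("top",*c(*q),120))
for q in((95,20),(62,530)): print("lidtop",ray("top",*c(*q),275))
print("spray",ray("top",379,179,150),"bowl",ray("top",306,148,50),"post",ray("top",339,200,93), "stand",ray("top",121,173,100))
go([560,30,330],1.50)
E
```

```text
nest [550.04727248  27.80884435  46.        ]
rim [645.18565416 100.91614669 120.        ]
rim [638.87289632 -55.23782686 120.        ]
rim [455.33825973 -44.81043543 120.        ]
rim [462.48316335 112.69367548 120.        ]
lidtop [652.01377895 140.24277325 275.        ]
lidtop [464.46894575 150.33074998 275.        ]
spray [ 648.09234431 -396.76332808  150.        ] bowl [ 762.14336094 -187.41608408   50.        ] post [ 588.97825409 -284.15821408   93.        ] stand [673.65284984 397.17810576 100.        ]
d [-497.9 -291.8 -124.8] rot [-1.000e-03  1.000e-03  1.217e+00] axes
 [[-0.911  0.412 -0.001]
 [ 0.412  0.911 -0.001]
 [ 0.    -0.001 -1.   ]]
```
Box yaw: x axis: from rim (638.9,-55.2)->(645.2,100.9): dir (0.04,1): yaw 1.53; hinge: (645,101)->(462,112.7): slope 0.0645; yaw 1.571-0.0645=1.507; -x rim: slope .057 → 1.514; other: (7,157): 1.526. Use 1.515.

Careful with the scale: shifts go in units of 100 mm and turns go in units of 0.05 rad. That gives: -125 mm is -1.25, -90 mm is -0.9, 0.1 rad is 2.

```bash
echo '[0,0,-0.5,0,0,2,-0.2,-0.12,-0.9,0,0,4,-0.5,-0.3,-1.2,0,0,6,-0.9,-0.53,-1.25,0,0,8,-1.3,-0.76,-1.25,0,0,10]' > path.dat && python3 nudge.py path.dat 40
python3 -c "
from h import *
go([550,45,330],1.515)"
```

```text
clock: 0.6
eef_pos: [314.4, 377.2, 331.5]
eef_rot: [3.14, -0.0, 2.214]
wrist_force: [1.1, 0.4, 0.9]
finger_gap: 57.1
finger_force: 0.0
d [-407.1  -10.6    1.3] rot [ 0.002 -0.001  0.699] axes
 [[-0.599  0.8    0.001]
 [ 0.8    0.599  0.001]
 [ 0.     0.002 -1.   ]]
```

```bash
echo '[-0.48,-0.01,0,0,0,2.8,-0.96,-0.02,0,0,0,5.6,-1.44,-0.04,0,0,0,8.4,-1.92,-0.05,0,0,0,11.2,-2.4,-0.06,0,0,0,14]' > path.dat && python3 nudge.py path.dat
python3 -c "
from h import *
go([550,45,330],1.515)"
```

```text
clock: 1.1
eef_pos: [454.2, 181.2, 330.4]
eef_rot: [-3.141, 0.0, 1.511]
wrist_force: [0.7, 1.2, -0.7]
finger_gap: 40.1
finger_force: 0.0
d [-130.2  103.8    0.4] rot [-0.     0.    -0.004] axes
 [[ 0.06   0.998 -0.   ]
 [ 0.998 -0.06  -0.   ]
 [-0.    -0.    -1.   ]]
```

```bash
echo '[-0.35,0.26,0,0,0,0,-0.7,0.52,0,0,0,0,-1.05,0.78,0,0,0,0,-1.3,1.04,0,0,0,0,-1.3,1.04,0,0,0,0]' > path.dat && python3 nudge.py path.dat
python3 - <<'E'
from h import *
st=manip.read_state(); print(st["eef_pos"],st["eef_rot"],st["qd"].round(3)); p,d=manip.camera("wrist")
np.savez("w1.npz",p=p,d=d,pos=st["eef_pos"],rot=st["eef_rot"]); save("w1.png",p)
E
```

```text
clock: 1.6
eef_pos: [551.8, 44.6, 329.1]
eef_rot: [-3.14, 0.001, 1.513]
wrist_force: [-0.8, 0.5, 0.6]
finger_gap: 40.0
finger_force: 0.0
[551.82393809  44.58325395 329.07980166] [-3.13961495e+00  5.66540233e-04  1.51319724e+00] [ 0.066 -0.049  0.052  0.013 -0.     0.053]
```

View pics/w1.png

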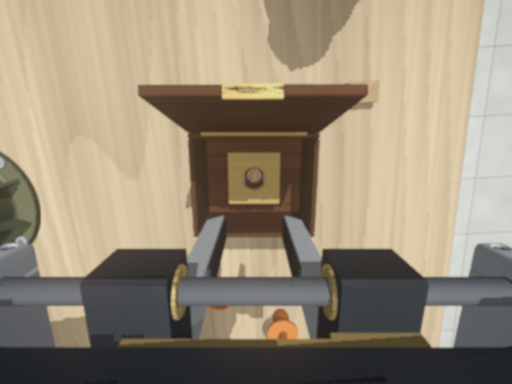

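The wrist view shows the box squared to the image (yaw agrees), with the nest near (254,177) and the lid edge at row 90.

Run:
```python
from h import *
f=np.load("w1.npz"); p=f["p"]; st=dict(eef_pos=f["pos"],eef_rot=f["rot"])
c=p[145:212,220:290]; save("nest.png",cv2.resize(c,(700,670)[:2],interpolation=cv2.INTER_CUBIC)[:600])
hsv=cv2.cvtColor(p,cv2.COLOR_RGB2HSV)
brass=((hsv[...,0]>18)&(hsv[...,0]<32)&(hsv[...,1]>100)&(hsv[...,2]>70)).astype(np.uint8); brass[:145]=0;brass[212:]=0;brass[:,:220]=0;brass[:,290:]=0
v,u=np.nonzero(brass); print(u.min(),u.max(),v.min(),v.max(), "plate mid",ray("wrist",(u.min()+u.max())/2,(v.min()+200)/2,46,st))
cn,h=cv2.findContours(brass,cv2.RETR_CCOMP,cv2.CHAIN_APPROX_NONE)
for k,q in zip(cn,h[0]):
    if len(k)>12 and q[3]>=0: 
        e=cv2.fitEllipse(k); print("hole",e,ray("wrist",*e[0],46,st))
go([590,-286,330],1.513)
```

```text
227 279 152 203 plate mid [549.98252036  31.54408272  46.        ]
hole ((253.55772399902344, 177.7591094970703), (21.775489807128906, 24.476730346679688), 90.16720581054688) [550.77581916  28.36594403  46.        ]
d [-329.5   57.9   -0.7] rot [-0.002  0.     0.001] axes
 [[ 0.057  0.998 -0.002]
 [ 0.998 -0.057 -0.   ]
 [-0.    -0.002 -1.   ]]
```

View pics/nest.png

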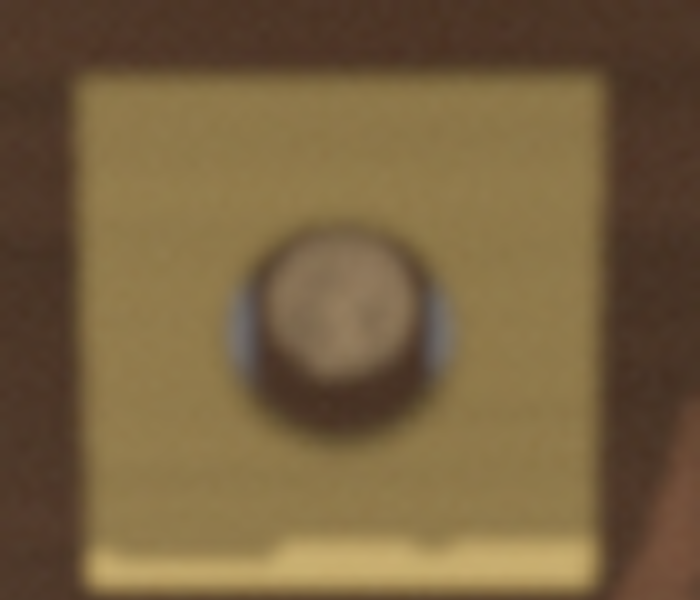

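Scaled: -93 mm is -0.93, -237 mm is -2.37.

```bash
echo '[-0.45,0.08,0,0,0,0,-0.93,0.17,0,0,0,0,-1.41,0.26,0,0,0,0,-1.89,0.35,0,0,0,0,-2.37,0.44,0,0,0,0]' > path.dat && python3 nudge.py path.dat 50
echo '[-0.4,0.07,0,0,0,0,-0.7,0.13,0,0,0,0,-0.77,0.14,0,0,0,0,-0.77,0.14,0,0,0,0]' > path.dat && python3 nudge.py path.dat
python3 - <<'E'
from h import *
st=manip.read_state(); print(st["eef_pos"],st["eef_rot"],st["qd"].round(3)); p,d=manip.camera("wrist")
np.savez("w2.npz",p=p,d=d,pos=st["eef_pos"],rot=st["eef_rot"]); 
save("w2.png",cv2.resize(p[110:260,150:350],(800,600),interpolation=cv2.INTER_CUBIC))
E
```

```text
clock: 2.15
eef_pos: [581.3, -192.1, 330.7]
eef_rot: [3.141, -0.0, 1.518]
wrist_force: [0.9, 0.1, -0.6]
finger_gap: 50.0
finger_force: 0.0
clock: 2.55
eef_pos: [591.3, -268.7, 330.0]
eef_rot: [-3.141, -0.0, 1.517]
wrist_force: [-0.2, -0.1, 0.0]
finger_gap: 50.2
finger_force: 0.0
[ 591.27711306 -268.68155605  330.03468467] [-3.14096115e+00 -4.55051036e-04  1.51650585e+00] [ 0.033 -0.026  0.022  0.002 -0.004  0.009]
```

View pics/w2.png

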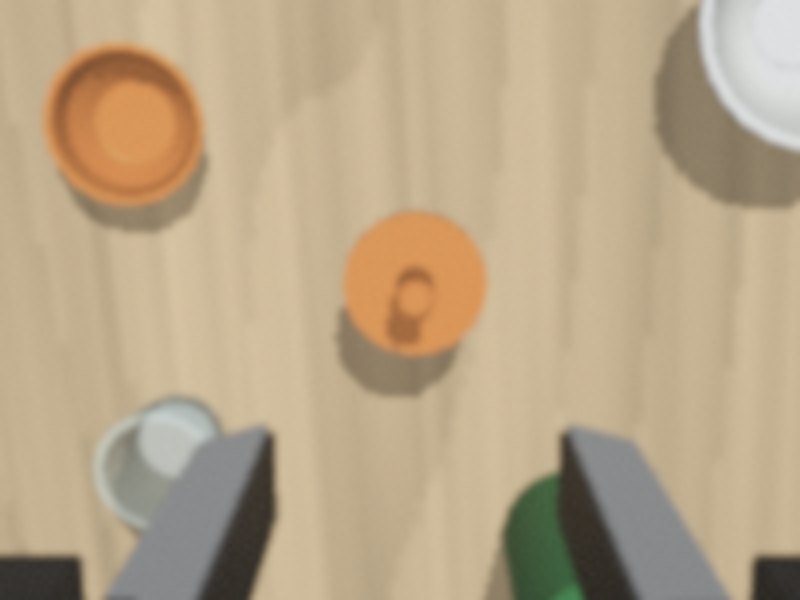

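The diya's bowl top is centred at crop (415,283), post top at (415,297); spray and tealight are clear of the gripper's footprint.

Run:
```python
from h import *
f=np.load("w2.npz"); st=dict(eef_pos=f["pos"],eef_rot=f["rot"])
px=lambda x,y:(150+x/4-.5,110+y/4-.5)
print("bowl",ray("wrist",*px(415.5,283),60,st),"post",ray("wrist",*px(414.5,297.5),93,st))
go([591,-287,120],1.513)
```

```text
bowl [ 590.26702476 -286.5080925    60.        ] post [ 589.93682322 -285.89079544   93.        ]
d [-19.3   0.7 210.4] rot [-0.    -0.     0.004] axes
 [[ 0.053  0.999 -0.   ]
 [ 0.999 -0.053  0.   ]
 [ 0.    -0.    -1.   ]]
```

```bash
echo '[-0.09,0,0.45,0,0,0,-0.185,0,0.9,0,0,0,-0.185,0,1.38,0,0,0,-0.185,0,1.8,0,0,0,-0.185,0,2.1,0,0,-0.06]' > path.dat && python3 nudge.py path.dat 40
echo '[0,0,0.3,0,0,0,0,0,0.46,0,0,0,0,0,0.52,0,0,0,0,0,0.52,0,0,0]' > path.dat && python3 nudge.py path.dat
python3 -c "
from h import *
go([590.1,-286.3,67],1.513)"
```

```text
clock: 3.1
eef_pos: [589.8, -284.9, 118.1]
eef_rot: [-3.14, -0.001, 1.522]
wrist_force: [0.7, -0.3, -0.1]
finger_gap: 39.9
finger_force: 0.0
clock: 3.5
eef_pos: [590.6, -286.9, 69.0]
eef_rot: [3.141, 0.0, 1.521]
wrist_force: [0.6, 0.4, 0.4]
finger_gap: 40.2
finger_force: 0.0
d [ 0.6 -0.5  2. ] rot [0.    0.    0.008] axes
 [[ 0.05   0.999  0.   ]
 [ 0.999 -0.05  -0.   ]
 [-0.     0.    -1.   ]]
```

```bash
echo '[0.005,-0.005,0.02,0,0,0.16,0.005,-0.005,0.02,0,0,0.16]' > path.dat && python3 nudge.py path.dat 
echo '[0,0,0,0,0,0,0,0,0,0,0,0,0,0,0,0,0,0,0,0,0,0,0,0,0,0,0,0,0,0]' > path.dat && python3 nudge.py path.dat 5 50
python3 -c "
from h import *
st=manip.read_state();print(st['eef_pos'],st['wrist_force']);go([550.5,28.2,290],1.513)"
```

```text
clock: 3.7
eef_pos: [590.2, -287.1, 67.6]
eef_rot: [3.14, 0.001, 1.511]
wrist_force: [0.4, -0.3, -0.4]
finger_gap: 40.1
finger_force: 0.0
clock: 4.2
eef_pos: [589.8, -287.1, 66.6]
eef_rot: [3.142, 0.0, 1.512]
wrist_force: [-1.9, 0.0, 1.3]
finger_gap: 15.3
finger_force: 50.0
[ 589.79287311 -287.08658318   66.59472078] [-1.86661227  0.01278171  1.28950173]
d [ 312.4  -57.8 -223.4] rot [ 0.     0.    -0.001] axes
 [[ 0.059  0.998  0.   ]
 [ 0.998 -0.059 -0.   ]
 [-0.     0.    -1.   ]]
```

Scaled: -160 mm is -1.6, -60 mm is -0.6.

```bash
echo '[0,0,-0.2,0,0,0,0,0,-0.6,0,0,0,0,0,-1,0,0,0,0,0,-1.4,0,0,0,0,0,-1.6,0,0,0]' > path.dat && python3 nudge.py path.dat
echo '[0.4,-0.07,-0.03,0,0,0,0.85,-0.16,-0.03,0,0,0,1.3,-0.24,-0.03,0,0,0,1.75,-0.33,-0.03,0,0,0,2.2,-0.41,-0.03,0,0,0]' > path.dat && python3 nudge.py path.dat
echo '[0.4,-0.07,0,0,0,0,0.75,-0.14,0,0,0,0,0.92,-0.17,0,0,0,0,0.92,-0.17,0,0,0,0,0.92,-0.17,0,0,0,0]' > path.dat && python3 nudge.py path.dat
python3 - <<'E'
from h import *
st=manip.read_state(); print(st["qd"].round(3)); p,d=manip.camera("wrist")
np.savez("w3.npz",p=p,d=d,pos=st["eef_pos"],rot=st["eef_rot"]); 
save("w3.png",cv2.resize(p[120:320,150:350],(600,600),interpolation=cv2.INTER_CUBIC))
go([550.5,28.2,200],1.513)
i=manip.camera_info("wrist");M=np.array(i["mount"]);
q=np.linalg.inv(M)@[0,0,6.6,1];q=np.array(i["K"])@q[:3];print("expected bowl px",q[:2]/q[2])
E
```

```text
clock: 4.7
eef_pos: [590.3, -287.3, 230.3]
eef_rot: [3.138, 0.002, 1.512]
wrist_force: [-0.3, -0.3, -2.1]
finger_gap: 14.6
finger_force: 50.0
clock: 5.2
eef_pos: [561.1, -63.2, 229.2]
eef_rot: [-3.141, -0.0, 1.512]
wrist_force: [0.7, -0.2, -3.5]
finger_gap: 14.8
finger_force: 50.0
clock: 5.7
eef_pos: [550.3, 27.6, 229.3]
eef_rot: [-3.141, 0.0, 1.512]
wrist_force: [0.7, -0.0, -2.8]
finger_gap: 14.9
finger_force: 50.0
[-0.023  0.003 -0.003 -0.    -0.001 -0.003]
d [ 1.1  0.1 29.3] rot [-0.     0.    -0.002] axes
 [[ 0.059  0.998 -0.   ]
 [ 0.998 -0.059 -0.   ]
 [-0.    -0.    -1.   ]]
expected bowl px [253.0494226  225.23920848]
```

View pics/w3.png

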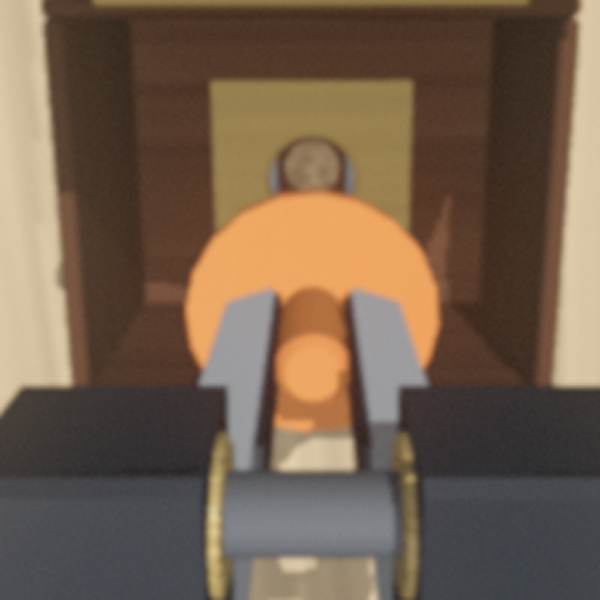

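The bowl in hand is centred at u≈253.7, v≈223.5, matching the expected projection (hand-eye bias under 1 mm); nest is visible behind it.

```bash
echo '[0.006,-0.002,0.3,0,0,0,0.006,-0.002,0.6,0,0,0,0.006,-0.002,0.88,0,0,0,0.006,-0.002,1.04,0,0,0,0.006,-0.002,1.04,0,0,0]' > path.dat && python3 nudge.py path.dat
python3 -c "
from h import *
st=manip.read_state();print(st['eef_pos'].round(2),st['wrist_force'],st['moment']);go([550.1,28.2,110],1.513)"
```

```text
clock: 6.25
eef_pos: [549.2, 27.3, 123.2]
eef_rot: [-3.137, 0.0, 1.51]
wrist_force: [-0.6, -0.0, -1.6]
finger_gap: 14.8
finger_force: 50.0
[549.16  27.31 123.15] [-0.59490504 -0.03226191 -1.64419725] [-0.05111731  0.09981341  0.0281988 ]
d [ 0.9  0.9 13.2] rot [-0.004  0.    -0.003] axes
 [[ 0.06   0.998 -0.004]
 [ 0.998 -0.06  -0.   ]
 [-0.    -0.004 -1.   ]]
```

Scaled: 4 mm is 0.04, 2 mm is 0.02.

```bash
echo '[0,0,0.02,0,0,0,0,0,0.04,0,0,0,0,0,0.04,0,0,0,0,0,0.04,0,0,0]' > path.dat && python3 nudge.py path.dat
echo '[0,0,0,0,0,0]' > path.dat && python3 nudge.py path.dat
echo '[0,0,0,0,0,0]' > path.dat && python3 nudge.py path.dat
```

```text
clock: 6.65
eef_pos: [550.4, 28.4, 122.0]
eef_rot: [3.141, -0.0, 1.512]
wrist_force: [-0.1, 0.2, -2.2]
finger_gap: 14.9
finger_force: 50.0
clock: 6.75
eef_pos: [550.3, 28.5, 121.9]
eef_rot: [3.141, -0.0, 1.512]
wrist_force: [-1.4, -0.3, -2.5]
finger_gap: 15.0
finger_force: 50.0
clock: 6.85
eef_pos: [550.2, 28.5, 121.7]
eef_rot: [3.141, -0.0, 1.512]
wrist_force: [-0.9, 0.4, -3.1]
finger_gap: 14.8
finger_force: 50.0
```

Scaled: 3 mm is 0.03, 12 mm is 0.12.

```bash
echo '[0,0,0.03,0,0,0,0,0,0.06,0,0,0,0,0,0.09,0,0,0,0,0,0.12,0,0,0,0,0,0.12,0,0,0]' > path.dat && python3 nudge.py path.dat
echo '[0,0,0.02,0,0,0,0,0,0.04,0,0,0,0,0,0.06,0,0,0,0,0,0.06,0,0,0]' > path.dat && python3 nudge.py path.dat
```

```text
clock: 7.35
eef_pos: [549.9, 28.5, 108.9]
eef_rot: [-3.141, 0.0, 1.512]
wrist_force: [0.7, 0.7, -1.7]
finger_gap: 15.2
finger_force: 50.0
clock: 7.75
eef_pos: [550.0, 28.5, 103.1]
eef_rot: [-3.141, 0.0, 1.512]
wrist_force: [-0.2, 0.8, -2.4]
finger_gap: 14.9
finger_force: 50.0
```

```bash
echo '[0,0,0.02,0,0,0,0,0,0.04,0,0,0,0,0,0.04,0,0,0]' > path.dat && python3 nudge.py path.dat
echo '[0,0,0.02,0,0,0,0,0,0.04,0,0,0,0,0,0.04,0,0,0]' > path.dat && python3 nudge.py path.dat
echo '[0,0,0.02,0,0,0,0,0,0.04,0,0,0,0,0,0.04,0,0,0]' > path.dat && python3 nudge.py path.dat
```

```text
clock: 8.05
eef_pos: [550.0, 28.5, 99.1]
eef_rot: [-3.141, -0.0, 1.512]
wrist_force: [1.1, 0.7, -2.3]
finger_gap: 15.5
finger_force: 50.0
clock: 8.35
eef_pos: [550.2, 28.5, 95.5]
eef_rot: [3.141, -0.0, 1.512]
wrist_force: [0.1, 0.1, -1.2]
finger_gap: 15.0
finger_force: 50.0
clock: 8.65
eef_pos: [549.9, 28.5, 90.9]
eef_rot: [-3.141, 0.0, 1.512]
wrist_force: [-0.2, -1.1, -6.9]
finger_gap: 15.0
finger_force: 50.0
```

```bash
echo '[0,0,0,0,0,0,0,0,0,0,0,0]' > path.dat && python3 nudge.py path.dat
echo '[0,0,0.01,0,0,0,0,0,0.01,0,0,0]' > path.dat && python3 nudge.py path.dat
```

```text
clock: 8.85
eef_pos: [549.7, 28.5, 90.7]
eef_rot: [-3.14, 0.0, 1.512]
wrist_force: [0.6, -0.6, -9.9]
finger_gap: 15.2
finger_force: 50.0
clock: 9.05
eef_pos: [550.2, 28.5, 90.6]
eef_rot: [3.141, 0.0, 1.512]
wrist_force: [-0.9, -0.2, -3.7]
finger_gap: 15.1
finger_force: 50.0
```

Scaled: 1 mm is 0.01.

```bash
echo '[0,0,0.01,0,0,0,0,0,0.01,0,0,0]' > path.dat && python3 nudge.py path.dat
echo '[0,0,0.01,0,0,0,0,0,0.01,0,0,0]' > path.dat && python3 nudge.py path.dat
```

```text
clock: 9.25
eef_pos: [550.5, 28.5, 90.0]
eef_rot: [3.141, -0.0, 1.512]
wrist_force: [-1.0, -0.1, 3.0]
finger_gap: 15.1
finger_force: 50.0
clock: 9.45
eef_pos: [550.4, 28.5, 88.8]
eef_rot: [3.141, -0.0, 1.512]
wrist_force: [-0.3, 0.1, 3.2]
finger_gap: 15.0
finger_force: 50.0
```

```bash
echo '[0,0,0.01,0,0,0,0,0,0.01,0,0,0]' > path.dat && python3 nudge.py path.dat
echo '[0,0,0.01,0,0,0,0,0,0.01,0,0,0]' > path.dat && python3 nudge.py path.dat
```

```text
clock: 9.65
eef_pos: [550.3, 28.5, 87.7]
eef_rot: [3.141, -0.0, 1.512]
wrist_force: [-0.9, 0.3, 3.8]
finger_gap: 14.9
finger_force: 50.0
clock: 9.85
eef_pos: [550.2, 28.5, 86.5]
eef_rot: [3.141, -0.0, 1.512]
wrist_force: [-0.4, -0.5, 3.7]
finger_gap: 15.3
finger_force: 50.0
```

Scaled: 1 mm is 0.01.

```bash
echo '[0,0,0.01,0,0,0,0,0,0.01,0,0,0]' > path.dat && python3 nudge.py path.dat
echo '[0,0,0.01,0,0,0,0,0,0.01,0,0,0]' > path.dat && python3 nudge.py path.dat
```

```text
clock: 10.05
eef_pos: [550.2, 28.5, 85.4]
eef_rot: [3.141, -0.0, 1.512]
wrist_force: [0.1, -0.2, 2.8]
finger_gap: 15.1
finger_force: 50.0
clock: 10.25
eef_pos: [550.1, 28.5, 84.3]
eef_rot: [-3.141, 0.0, 1.512]
wrist_force: [-0.4, -0.2, 2.8]
finger_gap: 14.5
finger_force: 50.0
```

Scaled: 1 mm is 0.01.

```bash
echo '[0,0,0.01,0,0,0,0,0,0.01,0,0,0]' > path.dat && python3 nudge.py path.dat
```

```text
clock: 10.45
eef_pos: [550.1, 28.5, 83.4]
eef_rot: [-3.141, -0.0, 1.512]
wrist_force: [-0.2, 0.5, 3.1]
finger_gap: 15.4
finger_force: 50.0
```

Scaled: 1 mm is 0.01.

```bash
echo '[0,0,0.01,0,0,0,0,0,0.01,0,0,0]' > path.dat && python3 nudge.py path.dat
```

```text
clock: 10.65
eef_pos: [550.1, 28.5, 82.3]
eef_rot: [-3.141, 0.0, 1.512]
wrist_force: [0.4, -0.2, 2.7]
finger_gap: 15.2
finger_force: 50.0
```

Scaled: 1 mm is 0.01.

```bash
echo '[0,0,0.01,0,0,0,0,0,0.01,0,0,0]' > path.dat && python3 nudge.py path.dat
```

```text
clock: 10.85
eef_pos: [550.1, 28.5, 81.3]
eef_rot: [-3.141, 0.0, 1.512]
wrist_force: [0.3, -0.3, 1.9]
finger_gap: 15.5
finger_force: 50.0
```

Scaled: 1 mm is 0.01.

```bash
echo '[0,0,0.01,0,0,0,0,0,0.01,0,0,0]' > path.dat && python3 nudge.py path.dat
```

```text
clock: 11.05
eef_pos: [550.1, 28.5, 80.3]
eef_rot: [-3.141, -0.0, 1.512]
wrist_force: [0.7, 0.4, 2.5]
finger_gap: 14.9
finger_force: 50.0
```

Scaled: 1 mm is 0.01.

```bash
echo '[0,0,0.01,0,0,0,0,0,0.01,0,0,0]' > path.dat && python3 nudge.py path.dat
```

```text
clock: 11.25
eef_pos: [550.1, 28.5, 79.3]
eef_rot: [-3.141, 0.0, 1.512]
wrist_force: [0.1, 0.0, 2.7]
finger_gap: 14.9
finger_force: 50.0
```

```bash
echo '[0,0,0.01,0,0,0,0,0,0.01,0,0,0]' > path.dat && python3 nudge.py path.dat
```

```text
clock: 11.45
eef_pos: [550.1, 28.5, 78.4]
eef_rot: [3.142, -0.0, 1.512]
wrist_force: [0.4, 0.2, 3.5]
finger_gap: 15.0
finger_force: 50.0
```

```bash
echo '[0,0,0.007,0,0,0,0,0,0.007,0,0,0]' > path.dat && python3 nudge.py path.dat
```

```text
clock: 11.65
eef_pos: [550.3, 28.5, 78.0]
eef_rot: [3.141, -0.0, 1.512]
wrist_force: [-0.7, 1.1, 7.0]
finger_gap: 14.9
finger_force: 50.0
```

Scaled: 0.7 mm is 0.007.

```bash
echo '[0,0,0.007,0,0,0,0,0,0.007,0,0,0]' > path.dat && python3 nudge.py path.dat
```

```text
clock: 11.85
eef_pos: [550.4, 28.5, 77.6]
eef_rot: [3.141, -0.0, 1.512]
wrist_force: [-1.8, 1.1, 9.2]
finger_gap: 15.2
finger_force: 50.0
```

Scaled: 0.7 mm is 0.007.

```bash
echo '[0,0,0.007,0,0,0,0,0,0.007,0,0,0]' > path.dat && python3 nudge.py path.dat
```

```text
clock: 12.05
eef_pos: [550.5, 28.5, 77.2]
eef_rot: [3.14, -0.0, 1.512]
wrist_force: [-1.9, -0.3, 12.6]
finger_gap: 14.6
finger_force: 50.0
```

Scaled: 0.6 mm is 0.006.

```bash
echo '[0,0,0.006,0,0,0,0,0,0.006,0,0,0]' > path.dat && python3 nudge.py path.dat
```

```text
clock: 12.25
eef_pos: [550.6, 28.5, 76.9]
eef_rot: [3.14, -0.0, 1.512]
wrist_force: [-3.2, 0.4, 14.9]
finger_gap: 15.1
finger_force: 50.0
```

Scaled: 0.6 mm is 0.006.

```bash
echo '[0,0,0.006,0,0,0,0,0,0.006,0,0,0,0,0,0.006,0,0,0]' > path.dat && python3 nudge.py path.dat
```

```text
clock: 12.55
eef_pos: [550.7, 28.5, 76.6]
eef_rot: [3.14, -0.0, 1.512]
wrist_force: [-3.8, -0.3, 18.2]
finger_gap: 14.7
finger_force: 50.1
```

Scaled: 0.3 mm is 0.003.

```bash
echo '[0,0,0.003,0,0,0,0,0,0.003,0,0,0,0,0,0.003,0,0,0]' > path.dat && python3 nudge.py path.dat
```

```text
clock: 12.85
eef_pos: [550.8, 28.5, 76.4]
eef_rot: [3.14, -0.0, 1.512]
wrist_force: [-5.8, -0.6, 19.8]
finger_gap: 14.9
finger_force: 50.1
```

```bash
echo '[0,0,-0.007,0,0,0,0,0,-0.015,0,0,0,0,0,-0.015,0,0,0]' > path.dat && python3 nudge.py path.dat
echo '[0,0,0,0,0,0,0,0,0,0,0,0,0,0,0,0,0,0,0,0,0,0,0,0]' > path.dat && python3 nudge.py path.dat 36 5
echo '[0,0,-0.08,0,0,0,0,0,-0.24,0,0,0,0,0,-0.6,0,0,0,0,0,-1.08,0,0,0,0,0,-1.55,0,0,0]' > path.dat && python3 nudge.py path.dat
echo '[0,0,-0.4,0,0,0,0,0,-0.65,0,0,0,0,0,-0.65,0,0,0,0,0,-0.65,0,0,0]' > path.dat && python3 nudge.py path.dat
python3 - <<'E'
from h import *
st=manip.read_state(); p,d=manip.camera("wrist"); t,td,c=cloud("top"); save("t2.png",np.hstack([cv2.resize(p[100:260,170:330],(400,400)),cv2.resize(t[160:260,180:280],(400,400))]))
s,sd,sc=cloud("scene")
for n,q,cl in(("top",t,c),("scene",s,sc)):
    hsv=cv2.cvtColor(q,cv2.COLOR_RGB2HSV); m=(hsv[...,0]<14)&(hsv[...,1]>170)&(hsv[...,2]>110)&(abs(cl[...,0]-550)<60)&(abs(cl[...,1]-28)<60)
    k=cl[m]; 
    if len(k): print(n,len(k),k.max(0).round(1),np.median(k,0).round(1), np.percentile(k[:,2],[50,97]).round(1))
E
```

```text
clock: 13.15
eef_pos: [550.3, 28.5, 76.8]
eef_rot: [3.141, -0.0, 1.512]
wrist_force: [-1.5, -0.4, 9.0]
finger_gap: 14.7
finger_force: 50.0
clock: 13.55
eef_pos: [550.0, 28.5, 76.1]
eef_rot: [-3.141, 0.0, 1.512]
wrist_force: [-0.4, 1.4, -0.6]
finger_gap: 35.8
finger_force: 0.0
clock: 14.05
eef_pos: [549.7, 28.5, 233.6]
eef_rot: [-3.141, -0.0, 1.512]
wrist_force: [-0.3, -0.1, 0.6]
finger_gap: 36.0
finger_force: 0.0
clock: 14.45
eef_pos: [550.0, 28.5, 296.4]
eef_rot: [3.141, -0.0, 1.512]
wrist_force: [-0.6, 0.0, -0.9]
finger_gap: 36.0
finger_force: 0.0
scene 233 [581.1  57.  107.5] [554.4  24.6  71.4] [ 71.4 104. ]
```

View pics/t2.png

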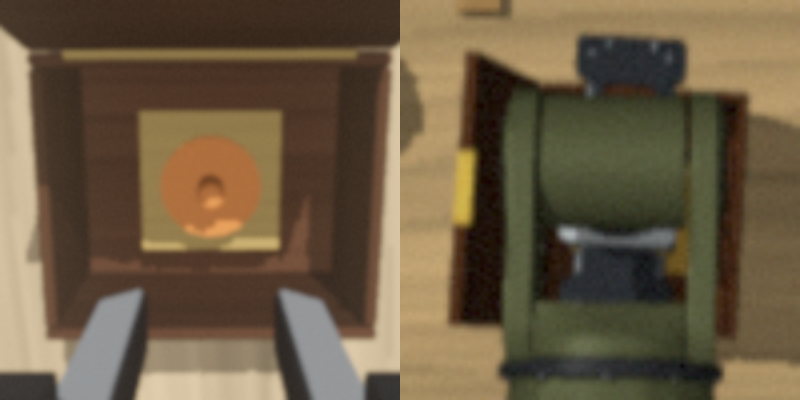

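The diya stands upright in the nest (top about 104 mm, so underside at about 11 mm), and the lid is still open. Now go over the lid to its back.

Scaled: -65 mm is -0.65, -2 mm is -0.02.

```bash
echo '[0,0,-0.35,0,0,0,0,0,-0.65,0,0,0,0.25,0,-0.65,0,0,0,0.7,-0.01,-0.65,0,0,0,1.15,-0.02,-0.65,0,0,0]' > path.dat && python3 nudge.py path.dat 0 20
echo '[0.45,0,0,0,0,0,0.8,-0.01,0,0,0,0,0.95,-0.02,0,0,0,0,0.95,-0.02,0,0,0,0]' > path.dat && python3 nudge.py path.dat
python3 - <<'E'
from h import *
print(manip.read_state()["eef_pos"])
t,td,c=cloud("scene")
# lid points: sample by height within x 480..620
m=(td>0)&(c[...,2]>130)&(c[...,2]<285)&(c[...,0]>470)&(c[...,0]<640)&(c[...,1]>80)&(c[...,1]<175)
k=c[m]; print(len(k))
for z in range(130,285,20):
    q=k[(abs(k[:,2]-z)<8)]; 
    if len(q): print(z,np.percentile(q[:,1],[5,50,95]).round())
E
```

```text
clock: 15.1
eef_pos: [554.8, 144.4, 360.5]
eef_rot: [-3.14, 0.0, 1.51]
wrist_force: [0.9, 0.4, 0.5]
finger_gap: 1.3
finger_force: 0.0
clock: 15.5
eef_pos: [558.3, 239.5, 360.2]
eef_rot: [-3.14, 0.001, 1.514]
wrist_force: [0.1, -1.4, -0.0]
finger_gap: 0.5
finger_force: 0.0
[558.28083396 239.50993319 360.15848468]
2448
130 [107. 112. 118.]
150 [111. 116. 122.]
170 [115. 120. 125.]
190 [119. 124. 129.]
210 [123. 128. 134.]
230 [127. 133. 138.]
250 [131. 136. 142.]
270 [136. 142. 151.]
```

Careful with the scale: shifts go in units of 100 mm and turns go in units of 0.05 rad. That gives: -20 mm is -0.2, 2 mm is 0.02.

```bash
echo '[0,0,0.4,0,0,0,-0.2,0,0.8,0,0,0,-0.4,0.01,1.2,0,0,0,-0.6,0.01,1.45,0,0,0,-0.75,0.02,1.45,0,0,0]' > path.dat && python3 nudge.py path.dat
echo '[-0.03,0,0,0,0,0,-0.06,0,0,0,0,0,-0.06,0,0,0,0,0]' > path.dat && python3 nudge.py path.dat
```

```text
clock: 16.05
eef_pos: [554.8, 160.3, 213.3]
eef_rot: [-3.136, 0.002, 1.51]
wrist_force: [0.5, 0.6, 0.4]
finger_gap: 0.7
finger_force: 0.0
clock: 16.35
eef_pos: [556.4, 157.4, 218.0]
eef_rot: [3.139, -0.001, 1.512]
wrist_force: [-0.3, -0.9, 0.4]
finger_gap: 0.4
finger_force: 0.0
```

Scaled: -10 mm is -0.1, -8 mm is -0.08.

```bash
echo '[-0.02,0,0,0,0,0,-0.04,0,0,0,0,0,-0.06,0,0,0,0,0,-0.08,0,0,0,0,0,-0.1,0,0,0,0,0]' > path.dat && python3 nudge.py path.dat
echo '[-0.02,0,0,0,0,0,-0.04,0,0,0,0,0,-0.06,0,0,0,0,0,-0.08,0,0,0,0,0,-0.1,0,0,0,0,0]' > path.dat && python3 nudge.py path.dat
```

```text
clock: 16.85
eef_pos: [555.2, 147.3, 216.4]
eef_rot: [3.142, -0.0, 1.512]
wrist_force: [1.0, 1.7, 0.7]
finger_gap: 0.5
finger_force: 0.6
clock: 17.35
eef_pos: [554.6, 137.2, 216.3]
eef_rot: [-3.142, 0.0, 1.512]
wrist_force: [0.5, 1.3, 1.0]
finger_gap: 0.6
finger_force: 0.5
```

Scaled: -10 mm is -0.1, -8 mm is -0.08.

```bash
echo '[-0.02,0,0,0,0,0,-0.04,0,0,0,0,0,-0.06,0,0,0,0,0,-0.08,0,0,0,0,0,-0.1,0,0,0,0,0]' > path.dat && python3 nudge.py path.dat
echo '[-0.02,0,0,0,0,0,-0.04,0,0,0,0,0,-0.06,0,0,0,0,0,-0.08,0,0,0,0,0,-0.1,0,0,0,0,0]' > path.dat && python3 nudge.py path.dat
```

```text
clock: 17.85
eef_pos: [554.0, 127.2, 216.3]
eef_rot: [-3.142, 0.0, 1.512]
wrist_force: [0.3, 1.4, 1.0]
finger_gap: 0.3
finger_force: 0.4
clock: 18.35
eef_pos: [553.4, 117.2, 216.4]
eef_rot: [3.141, 0.0, 1.512]
wrist_force: [0.7, 1.5, 1.4]
finger_gap: 0.3
finger_force: 0.5
```

```bash
cat > lid.py <<'E'
from h import *
t,d,c=cloud("scene")
m=(d>0)&(c[...,2]>135)&(c[...,2]<285)&(c[...,0]>470)&(c[...,0]<640)&(c[...,1]>-60)&(c[...,1]<175)
hsv=cv2.cvtColor(t,cv2.COLOR_RGB2HSV); m&=(hsv[...,2]<120)&((hsv[...,0]<14)|(hsv[...,0]>170))
k=c[m]; print(len(k))
for z in range(140,285,20):
    q=k[(abs(k[:,2]-z)<8)]
    if len(q)>5: print(z,len(q),np.percentile(q[:,1],[5,50,95]).round())
print(manip.read_state()["wrist_force"].round(1))
E
echo '[-0.02,0,0,0,0,0,-0.04,0,0,0,0,0,-0.06,0,0,0,0,0,-0.08,0,0,0,0,0,-0.1,0,0,0,0,0]' > path.dat && python3 nudge.py path.dat; python3 lid.py
```

```text
clock: 18.85
eef_pos: [552.7, 107.3, 216.2]
eef_rot: [-3.141, 0.0, 1.512]
wrist_force: [0.7, 1.6, -1.0]
finger_gap: 0.5
finger_force: 0.3
1379
140 105 [101. 105. 110.]
160 131 [ 97. 101. 107.]
180 139 [ 93.  97. 103.]
200 150 [88. 93. 98.]
220 158 [84. 89. 94.]
240 163 [80. 85. 90.]
260 152 [76. 81. 86.]
280 121 [ 74.  80. 102.]
[ 0.5  0.2 -0.3]
```

Scaled: -2 mm is -0.02, -8 mm is -0.08.

```bash
echo '[-0.02,0,0,0,0,0,-0.04,0,0,0,0,0,-0.06,0,0,0,0,0,-0.08,0,0,0,0,0,-0.08,0,0,0,0,0]' > path.dat && python3 nudge.py path.dat; python3 lid.py
```

```text
clock: 19.4
eef_pos: [552.3, 99.2, 216.4]
eef_rot: [3.142, 0.0, 1.512]
wrist_force: [0.8, -0.1, -0.7]
finger_gap: 0.5
finger_force: 0.0
1150
140 91 [ 98. 103. 108.]
160 113 [ 93.  98. 103.]
180 122 [87. 92. 98.]
200 126 [81. 86. 92.]
220 137 [75. 80. 85.]
240 136 [69. 74. 80.]
260 118 [63. 69. 91.]
280 91 [61. 67. 94.]
[-0.   0.3  0.3]
```

```bash
echo '[-0.02,0,0,0,0,0,-0.04,0,0,0,0,0,-0.06,0,0,0,0,0,-0.08,0,0,0,0,0,-0.08,0,0,0,0,0]' > path.dat && python3 nudge.py path.dat; python3 lid.py
```

```text
clock: 19.95
eef_pos: [551.9, 91.2, 216.4]
eef_rot: [3.142, 0.0, 1.511]
wrist_force: [0.1, 0.7, -0.2]
finger_gap: 0.2
finger_force: 0.0
931
140 75 [ 96. 102. 106.]
160 89 [ 89.  94. 100.]
180 98 [80. 86. 91.]
200 104 [73. 78. 84.]
220 103 [66. 71. 76.]
240 114 [57. 63. 84.]
260 101 [49. 55. 84.]
280 30 [49. 58. 90.]
[ 0.1  0.9 -0.2]
```

```bash
echo '[0,0,0,0,0,0,0,0,0,0,0,0,0,0,0,0,0,0]' > path.dat && python3 nudge.py path.dat; python3 lid.py
```

```text
clock: 20.3
eef_pos: [551.9, 91.5, 216.3]
eef_rot: [3.142, 0.0, 1.512]
wrist_force: [-0.2, 0.1, -0.2]
finger_gap: 0.6
finger_force: 0.0
884
140 61 [ 97. 101. 106.]
160 87 [89. 94. 99.]
180 93 [80. 86. 92.]
200 95 [72. 78. 84.]
220 102 [65. 70. 76.]
240 104 [57. 63. 70.]
260 98 [48. 54. 86.]
280 27 [49. 84. 89.]
[ 0.5 -0.3 -0.1]
```

Still held by friction (≈1.19 rad); push on.

Scaled: -8 mm is -0.08, -6 mm is -0.06.

```bash
echo '[-0.02,0,0,0,0,0,-0.04,0,0,0,0,0,-0.06,0,0,0,0,0,-0.08,0,0,0,0,0,-0.08,0,0,0,0,0]' > path.dat && python3 nudge.py path.dat; python3 lid.py
```

```text
clock: 20.85
eef_pos: [551.4, 83.2, 216.4]
eef_rot: [3.142, 0.0, 1.511]
wrist_force: [0.1, 0.9, 0.8]
finger_gap: 0.7
finger_force: 0.0
635
140 43 [ 94.  99. 103.]
160 58 [83. 89. 95.]
180 61 [74. 80. 85.]
200 70 [64. 69. 75.]
220 67 [54. 60. 65.]
240 66 [43. 51. 81.]
260 147 [35. 41. 78.]
280 14 [75. 77. 79.]
[ 0.6 -0.2 -0. ]
```

```bash
echo '[0,0,0,0,0,0,0,0,0,0,0,0]' > path.dat && python3 nudge.py path.dat; python3 lid.py
```

```text
clock: 21.1
eef_pos: [551.4, 83.6, 216.4]
eef_rot: [3.142, -0.0, 1.512]
wrist_force: [-0.1, -0.3, -0.4]
finger_gap: 0.5
finger_force: 0.0
276
160 22 [77. 83. 89.]
180 19 [63. 70. 75.]
200 15 [51. 55. 61.]
220 20 [38. 43. 77.]
240 35 [24. 32. 85.]
260 106 [19. 25. 76.]
280 11 [74. 76. 80.]
[0.5 0.6 0.7]
```

The lid is falling by itself; retreat back and up.

Scaled: -110 mm is -1.1, 105 mm is 1.05.

```bash
echo '[0.1,0,-0.1,0,0,0,0.3,0,-0.3,0,0,0,0.55,0,-0.6,0,0,0,0.8,0,-0.9,0,0,0,1.05,0,-1.1,0,0,0]' > path.dat && python3 nudge.py path.dat
for i in 1 2 3 4 5 6 7 8 9 10; do echo '[0,0,0,0,0,0,0,0,0,0,0,0,0,0,0,0,0,0,0,0,0,0,0,0,0,0,0,0,0,0]' > path.dat && python3 nudge.py path.dat >/dev/null; done
python3 - <<'E'
from h import *
t,d,c=cloud("scene"); save("end.png",t)
m=(d>0)&(abs(c[...,0]-550)<60)&(abs(c[...,1]-28)<50); print(np.percentile(c[m][:,2],[5,50,95]), manip.read_state()["clock"], manip.read_state()["eef_pos"])
E
```

```text
clock: 21.65
eef_pos: [557.5, 190.1, 329.6]
eef_rot: [3.139, -0.001, 1.512]
wrist_force: [-0.1, -0.2, -0.1]
finger_gap: 0.4
finger_force: 0.0
[128.07254023 130.67983602 133.24585395] 26.7 [557.59164579 188.30277109 326.33913307]
```

View pics/end.png

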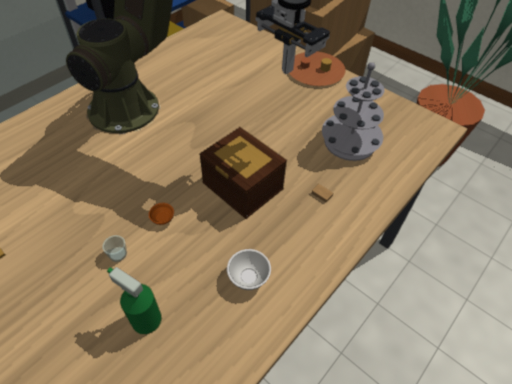

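The lid lies flat at about 130 mm (shut, the box now centred at (243,165)), the bystanders are where they were, and the robot is clear.

```bash
python3 -c "
from cell import manip
print(manip.sign_off())"
```

```text
the job is handed in; nothing more can be done
None
```

The diya is pressed home and standing in its nest, the lid fell shut by itself, nothing else on the table appears to have moved, and I handed the job in at about 27 s; the hand-in returned no verdict.

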